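Fit the bored stop on the curved guide rod of a mitre table

TASK

Fit the orange bored stop onto the mitre table: thread it over the free end of the curved steel guide rod, then slide it round the bend until it butts against the black collar of the fence, and let go of it there. The fence is already set to its angle, so do not push it out of place, and leave the glue bottle, mug and wood offcut alone.

Things in the scene. Friction and masses are not known exactly. Their poses are not given: they have to be found in the camera images.
- stop_grip (a point): Middle of the grip fin of the loose orange stop, 80 mm above its underside. The fin is 40 mm long (x, along the bore), 18 mm thick (y), from 22 to 70 mm above the bore's axis, which lies 46 mm below this point; z up. The stop (0.25 to 0.5 kg, 104 mm tall) is a tube with the fin on top and a heavy flat steel foot under it, standing on the bench.
- stop_bore (a point): Centre of the stop's bore, 34 mm above the foot's underside. Tube 60 mm long, 44 mm outside diameter, straight through-bore about 22 mm in diameter along x; both ends alike. Foot 56 x 40 x 12 mm. The heavy foot keeps the stop hanging fin up on the rod when released; it drops up to 5 mm then.
- jig: Fixed mitre table: blue disc 380 mm across, 15 mm thick; origin at its centre on the bench, z up. Its steel rod (12 mm round, level, axis 85 mm above the bench) runs in this frame from the free end at x -56, y -160 straight along +x to x 0, y -160, then bends counter-clockwise (seen from above) in an arc of 160 mm radius about the origin, to a dark post 117 mm high at 0.30 rad past +x.
- rod_tip (a point): Extreme point of the rod's free rounded end, on the rod's axis; axes as for the jig: +x runs along the straight part, -x out of the free end. Nothing stands under the rod before the fence: the threaded stop's foot hangs about 36 mm above the disc.
- rod_bend (a point): Point on the rod's axis where the straight part ends and the bend begins, 56 mm along +x from the free end; axes as for the jig.
- fence_face (a point): Rod's axis at the collar face the stop meets. The fence, an aluminium bar up to 76 mm high from the hub at the disc's centre to a black collar (36 mm across, 16 mm thick) round the rod, is clamped at a varying angle (shifts above about 50 N). x outward along the fence, -y toward the arriving stop. When butted, the bore's centre lies 34 mm to -y and 5 mm to -x (0.26 rad before the fence's line).
- glue: White glue bottle, 56 mm in diameter, 150 mm tall, standing; origin under its centre. Bystander.
- mug: Blue mug, 80 mm in diameter, 85 mm tall; origin under its centre. Bystander.
- offcut: Dark wood offcut 160 x 60 x 38 mm lying flat; origin under its centre, long side along x. Bystander.
Not all that is in view belongs to the job. Of the things like the part that bears stop_grip, leave any that is green; of the rest the larger one is meant.

How it is judged (in metres and radians):
On the way:
1. the stop is threaded on the rod: its bore centre is within 30 mm of where the straight part of the rod ends (distance between stop_bore and rod_bend below 0.03 m and angle between the x axis of stop_bore and the x axis of jig, either way round below 0.5 rad), for 0.1 s.
At the end, for the whole second after the job is handed in: The stop hangs at rest on the rod, released, fin up within 0.5 rad, its bore centre 25 to 42 mm before the collar face (touching is about 34), within 12 mm of it in height and from 18 mm inside to 8 mm outside it; the fence is within 8 mm of its start (y of stop_bore in the frame of fence_face between -0.042 and -0.025 m and x of stop_bore in the frame of fence_face between -0.018 and 0.008 m and z of stop_bore in the frame of fence_face between -0.012 and 0.012 m and angle between stop_bore's own z axis and vertical below 0.5 rad and linear speed of stop below 0.03 m/s and distance of fence_face from where it was at the start of the episode below 0.008 m).
It fails at once if the fence is pushed more than 8 mm out of place (distance of fence_face from where it was at the start of the episode above 0.008 m).
It fails at once if a bystander is moved more than 30 mm (distance of any of glue, mug, offcut from where it was at the start of the episode above 0.03 m).
It also fails if it takes over 54 s, if anything falls off the work surface, if the arm or the gripper's body presses on something with over 40 N, if the wrist force passes 120 N, or if a joint passes its speed limit or range.

ROBOT

A 6-joint arm with a two-finger parallel gripper is mounted at the origin on the work surface. World frame = base frame: x ahead of the robot, y to its left, z up, the work surface at z = 0. Lengths are in mm, angles in rad, forces in N, time in s.
With the tool pointing down it reaches from about 350 to 975 mm from the base axis. Payload 4.9 kg.
Tool frame: the origin (TCP) lies between the finger pads; the fingertips stand bot.nose_length ahead of it and the grasp point (between the pads) lies 3 mm ahead of it (bot.nose_length is the distance from the TCP to the fingertips, in mm); x points along the fingers, y is the direction in which the jaws open and shut, and the axes are right-handed (so a half turn about x gives the same grasp; the last joint's range is limited). The gripper opens to 85 mm and grips with 20 to 120 N. Pads are 22 mm wide; open, the fingers measure 114 mm over their backs; the gripper's body (76 mm by 85 mm) begins 54 mm behind the grasp point. The pads swing forward as they close: fully open they stand 13 mm farther back than shut.
Start: joints at [-1.28, 0.053, 1.613, -0, 1.476, -0.119], TCP at [249.009, -573.233, 253.304] pointing down, gripper open.
Joint ranges: [-3.01, 3.01], [-1.01, 2.22], [0.06, 2.58], [-1.02, 4.17], [0.09, 2.62], [-3.14, 3.14]. Speed limits (rad/s): [2.57, 2.57, 3.14, 3.14, 3.14, 3.14].

INTERFACE

Orientations are given as a unit quaternion [x, y, z, w].
In Python, from station import telemetry, snapshot, get_calibration, finish_job, bot gives the robot as it stands.
- The arm moves only by the shell command python3 -m crank 'ROWS' [FORCE]. ROWS is JSON, a list of rows, each an object with "gripper": the closure in counts, from 0 (fully open) to 255 (shut); "linear": the shift along the tool's x, y, z in mm, a list of three; "turn": the turn, a rotation vector about the tool's x, y, z in degrees, a list of three. In form: [{"gripper": gripper, "linear": [tx, ty, tz], "turn": [wx, wy, wz]}, ...]. A call has 1 to 8 rows; each row is the pose to reach, as a shift and turn from the pose measured when the call began, along the tool's axes at that moment; what a row does not reach only later rows make up. A row lasts 1/8 s, in which the tool goes at most 62.5 mm and 10.7 degrees, less where a joint would pass 70% of its speed; a pose out of reach is approached as far as the arm can. A call with a gripper value outside its range is refused whole. The fingers move at their own pace and stop on an object; FORCE is the grip in N (left out, the last holds). Time passes only in rows, so rows that repeat a pose let the fingers close. It gives the time, the measured TCP pose, the force and the opening at its end, in the units of the state.
- telemetry.read_state(): the state, without advancing time (a new reading comes with each control period).
- snapshot(name): name is "scene" or "top"; returns the picture (400x640x3 uint8, red, green, blue); there is no depth.
- get_calibration(name): a dict with "fovy" (degrees; the focal length in pixels is half the picture's height over the tangent of half this angle, whatever the lens; pixels are square), "cx", "cy" (the principal point, pixels), "k1" (the pictures are not rectified: a ray, as slopes to the right and down, at radius r is drawn at 1 + k1 r^2 times it, then the intrinsics apply), "R" (3x3) and "t" (3): a world point X has camera coordinates R X + t. Camera axes: x right, y down, z forward; pixel columns grow to the right and rows downward; lengths in mm; the calibration is good to about 2 mm. A picture is of the moment at which its call begins. get_calibration takes no time and is no camera call.
- finish_job(): hands the job in, once; it reports no verdict.
The state is a dict: "time": time; "joint_positions": joint angles; "qd": joint speeds; "joint_efforts": joint torques, N m; "tcp_pos": TCP position; "orientation": TCP orientation; "contact_force": force on the tool from outside, world axes, zero at the start; "wrist_torque": the same for the moment, N m; "width": finger opening in mm.
Only numpy, scipy, OpenCV 4.12 (cv2) and the standard library are available. Lean on these libraries where they do the work, as an engineer would, in place of code of your own. Each camera call takes 0.05 s, during which the arm holds its last target.

## Working session

There is one attempt and no reset: what is moved stays moved. The work goes in short steps, Python scripts to look and compute and a shell command to move; the robot and the scene stay as the last step left them, time stands still between calls to the robot, and variables do not carry over. Pictures are saved under pics/ and viewed, and the job is handed in when it is done.

```bash
ls; mkdir -p pics
python3 - <<'E'
from station import *
import cv2
print(telemetry.read_state()); print(bot.nose_length)
for n in("scene","top"):
    im=snapshot(n); cv2.imwrite(f"pics/{n}0.png",im[:,:,::-1]); c=get_calibration(n); print(n,c)
E
```

```text
pics
{'time': 0.0, 'joint_positions': array([-1.27997443e+00,  5.33890043e-02,  1.61428824e+00,  3.18982629e-05,
        1.47598218e+00, -1.19009751e-01]), 'qd': array([-0.00026198, -0.0006707 ,  0.00050549, -0.00074612,  0.00019767,
        0.00057257]), 'joint_efforts': array([ 1.63628611e-03, -3.93694961e+01, -3.70170772e+01, -2.06669046e-05,
        7.14053720e-03,  4.83398452e-06]), 'tcp_pos': array([ 248.87213538, -572.6917047 ,  252.04647109]), 'orientation': array([-0.69226111, -0.14461329,  0.69236414, -0.14315533]), 'contact_force': array([0.32005102, 0.20462028, 0.30708492]), 'wrist_torque': array([-2.81862767e-02, -4.71803884e-05, -2.79375427e-02]), 'width': 85.29299016234837}
22.0
scene {'fovy': 42.70235011610388, 'cx': 323.48917358327947, 'cy': 204.35511855188628, 'k1': -0.15422797170856709, 'R': array([[ 0.54126322,  0.84080658, -0.00885553],
       [ 0.65323827, -0.42710208, -0.62519083],
       [-0.52944678,  0.33260803, -0.78042169]]), 't': array([-241.38265901, -307.1584405 , 1755.80439809])}
top {'fovy': 43.04978656716258, 'cx': 318.4161337002516, 'cy': 200.27910047206697, 'k1': -0.004029834363299509, 'R': array([[-1.35247799e-02, -9.99908528e-01,  1.23694252e-04],
       [-9.91243784e-01,  1.33913300e-02, -1.31363741e-01],
       [ 1.31350069e-01, -1.89927685e-03, -9.91334228e-01]]), 't': array([ -12.49871606,  513.58332266, 1617.42006326])}
```

View pics/scene0.png

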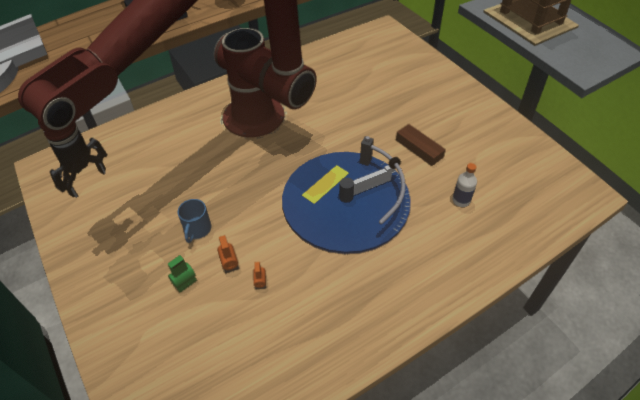

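View pics/top0.png

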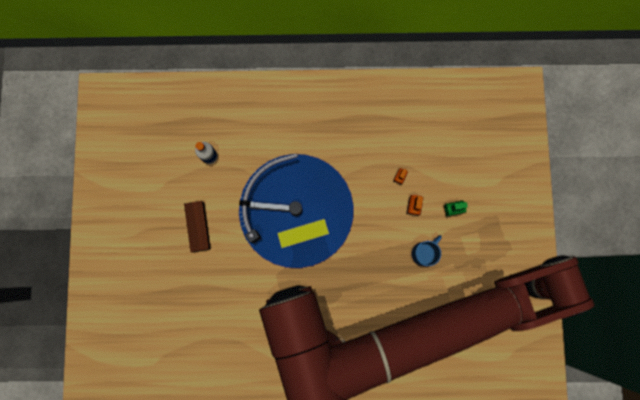

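The scene view shows the larger orange stop at (227,253), the small decoy at (259,275), the green one at (181,273), the mug at (194,220) and the rod on the disc. In the top view they are at (415,205), (400,176), (455,209), (426,253), with the rod's free end near (297,157). Next I'll zoom in and measure.

```bash
cat > h.py <<'E'
import numpy as np, cv2
from station import *
C={n:get_calibration(n) for n in("scene","top")}
def K(n):
    c=C[n]; f=200/np.tan(np.radians(c["fovy"]/2)); return np.array([[f,0,c["cx"]],[0,f,c["cy"]],[0,0,1.]]),np.array([c["k1"],0,0,0,0.])
def ray(n,p):
    k,d=K(n); u=cv2.undistortPoints(np.array([[p]],float),k,d)[0,0]
    R=np.array(C[n]["R"]);t=np.array(C[n]["t"])
    return -R.T@t, R.T@np.array([u[0],u[1],1])
def plane(n,p,z):
    o,d=ray(n,p); return o+d*(z-o[2])/d[2]
def proj(n,X):
    k,d=K(n); R=np.array(C[n]["R"]);t=np.array(C[n]["t"])
    return cv2.projectPoints(np.atleast_2d(np.array(X,float)),cv2.Rodrigues(R)[0],t,k,d)[0][:,0]
def tri(p1,p2):
    o1,d1=ray("scene",p1);o2,d2=ray("top",p2)
    s=np.linalg.lstsq(np.stack([d1,-d2],1),o2-o1,rcond=None)[0]
    a,b=o1+s[0]*d1,o2+s[1]*d2; return (a+b)/2,np.linalg.norm(a-b)
def crop(n,src,x,y,w,h,s,out):
    im=cv2.imread(src)[y:y+h,x:x+w]; cv2.imwrite(out,cv2.resize(im,None,fx=s,fy=s,interpolation=cv2.INTER_CUBIC))
E
python3 - <<'E'
from h import *
crop(0,"pics/scene0.png",160,190,120,110,5,"pics/c1.png")
crop(0,"pics/top0.png",230,140,240,140,3,"pics/c2.png")
crop(0,"pics/scene0.png",275,125,150,130,4,"pics/c3.png")
E
```

```text
(no output)
```

View pics/c1.png

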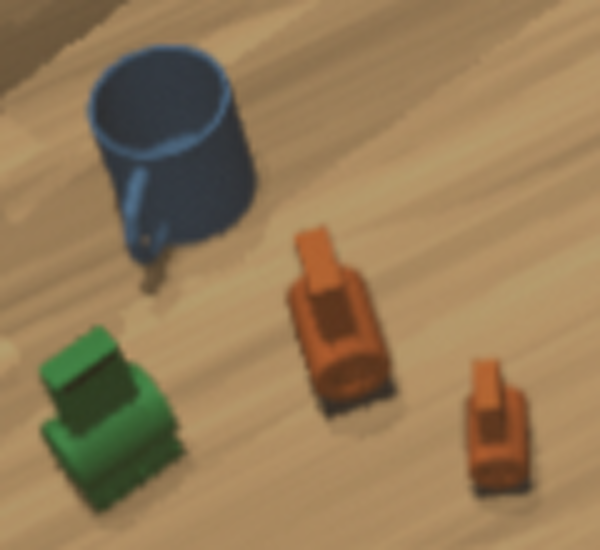

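View pics/c2.png

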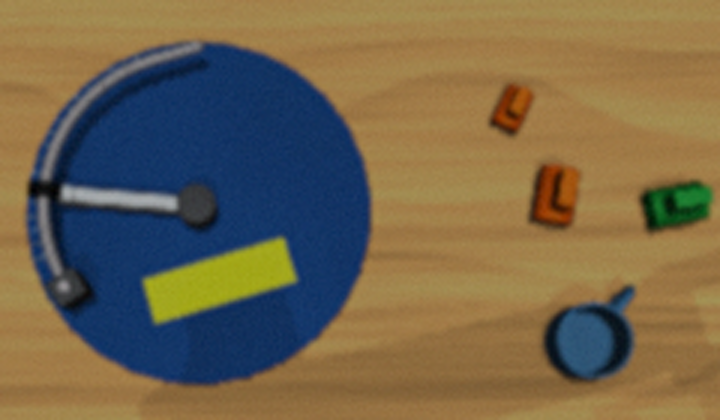

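View pics/c3.png

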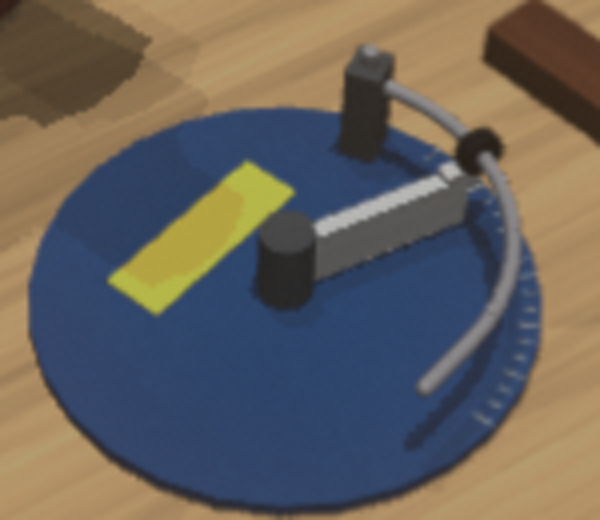

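Run:
```python
from h import *
for n,box in(("top",(400,185,435,220)),("scene",(205,225,245,275))):
    im=cv2.imread(f"pics/{n}0.png"); x0,y0,x1,y1=box
    hsv=cv2.cvtColor(im,cv2.COLOR_BGR2HSV)[y0:y1,x0:x1]
    m=(hsv[...,0]<12)&(hsv[...,1]>170)
    v=hsv[...,2].astype(int)
    print(n,m.sum()); 
    for r in range(v.shape[0]): 
        if m[r].any(): print(r+y0,x0+np.where(m[r])[0][0],' '.join(f"{a:3d}" if b else " . " for a,b in zip(v[r],m[r]))[4*np.where(m[r])[0][0]:4*np.where(m[r])[0][-1]+4])
# disc fits
im=cv2.imread("pics/top0.png");hsv=cv2.cvtColor(im,cv2.COLOR_BGR2HSV)
m=((hsv[...,0]>100)&(hsv[...,0]<125)&(hsv[...,1]>140)).astype(np.uint8)
m[:,360:]=0
c=max(cv2.findContours(m,0,2)[0],key=cv2.contourArea)
h=cv2.convexHull(c)
P=np.array([plane("top",p[0],15)[:2] for p in h]); 
A=np.c_[2*P,np.ones(len(P))]; s=np.linalg.lstsq(A,(P**2).sum(1),rcond=None)[0]
print("disc top",s[:2],np.sqrt(s[2]+s[:2]@s[:2]))
im=cv2.imread("pics/scene0.png");hsv=cv2.cvtColor(im,cv2.COLOR_BGR2HSV)
m=((hsv[...,0]>100)&(hsv[...,0]<125)&(hsv[...,1]>120)).astype(np.uint8); m[:,:275]=0;m[:,415:]=0
c=max(cv2.findContours(m,0,2)[0],key=cv2.contourArea)
h=cv2.convexHull(c); h=np.array([p for p in h if p[0][1]<205])
P=np.array([plane("scene",p[0],15)[:2] for p in h]); 
A=np.c_[2*P,np.ones(len(P))]; s=np.linalg.lstsq(A,(P**2).sum(1),rcond=None)[0]
print("disc scene",s[:2],np.sqrt(s[2]+s[:2]@s[:2]))
# rod points
def pt(c): return (230+c[0]/3-.33,140+c[1]/3-.33)
print("tip",plane("top",pt((201,46)),85), plane("scene",(275+420/4-.4,125+389/4-.4),85), tri((275+420/4-.4,125+389/4-.4),pt((201,46))))
print("post",plane("top",pt((64,287)),117),plane("scene",(275+369/4,125+50/4),117))
print("collar",plane("top",pt((44,188)),85+18),plane("scene",(275+479/4,125+147/4),85))
print("hub",plane("top",pt((197,204)),76),plane("scene",(275+287/4,125+230/4),76))
```

```text
top 128
195 412 127 141  .  146 
196 411 102 126 138 149 142 
197 410  82 106 131 141 143 120  99 
198 410  79 111 130 134 125  86  68 
199 410  87 114 135 135 107  67  68 
200 409  66  91 120 138 133 100  59 
201 409  66  96 123 141 134  92  56 
202 409  65 101 126 143 131  88  52 
203 409  74 110 133  .  129  84 
204 409  85 118  .   .  124  73 
205 408  75  86 120 142 140 112  69 
206 408  68  96 127  .  139 101  65  79 
207 408  69 104 133 146 134  97  58 
208 408  70 108 131 151 134 100  58  63 
209 408  81 114 136 152  .   .   .   67  65  .   84 
210 408  87 122 145 153  .   .   .   .   .   85  93 108 118 
211 408  91 118 143 157  .   .   .   .   .  126 129 127 125 
212 408  76 102 116 133  .   .   .   .   .   .  146 138 130 
213 409  73  85  92  98 107  .   .   .   .  135 127 
214 416  86  89  98 
scene 257
237 222 177 177 
238 221 178 178 
239 221 178  .  177 178 
240 223 176 177 
241 223 178 
243 224 178 
244 228 147 155 149 
245 221 153  .   .   .  178  .   .  148 149 146 136 
246 220 154 145  .   .   .   .   .  162 142 138 147 138 
247 219 154 150 136 167 170  .   .  143 1
[... 1165 characters left out ...]
.   .   .   .   93 
265 223 113  98  92  .   .   .   .   .  100  98 101 103 
266 231 115 109  .  100 
267 226  94  .  107 119 122 116 
268 228 104 111 109 
disc top [480.78493366  46.66919355] 179.76418735227927
disc scene [482.63226629  47.43753649] 179.4385851719879
tip [653.33245952  48.10801936  85.        ] [652.60363561  45.50911207  85.        ] (array([652.78275049,  47.03664079,  84.3369278 ]), np.float64(2.5737432656520336))
post [396.82380304 188.67042593 117.        ] [399.50971602 185.8169231  117.        ]
collar [500.85899278 211.70241815 103.        ] [500.42581953 214.65964425  85.        ]
hub [485.16769652  54.03670619  76.        ] [483.72638237  55.41955725  76.        ]
```

Run:
```python
from h import *
from scipy.optimize import least_squares
out=[]
for n,thr,reg in(("top",1,(235,145,305,245)),("scene",1,(355,130,412,228))):
    im=cv2.imread(f"pics/{n}0.png"); x0,y0,x1,y1=reg
    b,g,r=[im[...,i].astype(int) for i in range(3)]
    m=(r>75)&(abs(b-r)<45); mm=np.zeros_like(m); mm[y0:y1,x0:x1]=m[y0:y1,x0:x1]
    ncc,l,s,c=cv2.connectedComponentsWithStats(mm.astype(np.uint8))
    for i in range(1,ncc):
        if s[i,4]>15: print(n,s[i],c[i])
    v=im.copy(); v[mm]=(0,255,0); cv2.imwrite(f"pics/m_{n}.png",cv2.resize(v[y0-10:y1+10,x0-10:x1+10],None,fx=5,fy=5,interpolation=0))
im=cv2.imread("pics/top0.png")
hsv=cv2.cvtColor(im,cv2.COLOR_BGR2HSV)
print(hsv[192:218,405:426,2]); print(hsv[192:218,405:426,0])
```

```text
top [243 154  62  46 320] [266.375   169.98125]
top [250 202  40   9 223] [269.58295964 205.74439462]
top [243 206   8  26  89] [245.65168539 219.02247191]
top [240 223  10  22  23] [243.60869565 233.73913043]
top [249 233   5   5  20] [250.9  235.05]
scene [361 136  13   8  44] [367. 139.]
scene [371 144  24  18 102] [381.01960784 151.7745098 ]
scene [355 155  56  73 993] [383.48841893 185.56898288]
[[163 160 160 162 159 156 152 152 147 148 149 157 156 158 161 162 158 161
  161 165 162]
 [160 161 160 154 151 145 143 143 144 143 144 145 152 159 159 155 160 164
  158 159 164]
 [161 160 160 155 143 134 132 137 140 144 148 147 145 153 158 159 160 161
  161 164 164]
 [162 164 161 148 135 115 107 127 141 147 146 142 141 149 152 152 153 158
  161 161 163]
 [162 160 160 145 116  90 102 126 138 149 142 129 124 145 158 155 152 155
  153 159 161]
 [163 162 157 127  89  82 106 131 141 143 120  99 107 145 163 161 158 152
  147 156 161]
 [163 164 152 115  74  79 111 130 134 125  86  68 102 144 165 165 160 151
  147 156 162]
 [162 158 145 104  65  87 114 135 135 107  67  68 115 152 166 161 163 153
[... 2635 characters left out ...]
10 10 13 13 14 14 14 14 13 16 18 19 19]
 [18 18 16 10 11 11 11 11 11  9 11 12 12 13 13 13 13 18 20 20 19]
 [18 17 13  9 11 11 11 12 12 12 11 10 12 11 12 12 15 20 20 20 20]
 [18 17 14 10 11 11 11 12 12 12 13 12 10 11 10 11 14 18 19 19 19]
 [17 17 13  9 11 11 11 12 12 13 13 12 11 11 11 11 14 17 17 18 18]
 [18 16 12 11 10 11 11 12 12 13 13 12 12 11 10 11 15 17 17 18 17]
 [18 17 15 13 11 10 10 11 11 12 13 12 12 11 10 12 17 17 18 17 18]
 [17 18 15 17 17 15 15 12 12 12 12 11 10 11 12 14 17 18 18 17 18]
 [18 17 17 16 17 17 17 17 15 16 15 14 14 13 14 16 17 17 18 18 17]
 [17 17 17 17 17 17 17 16 17 16 16 17 17 17 17 16 17 17 17 17 17]
 [17 17 16 17 16 17 16 16 17 18 18 18 17 16 17 17 16 17 16 18 17]]
```

View pics/m_top.png

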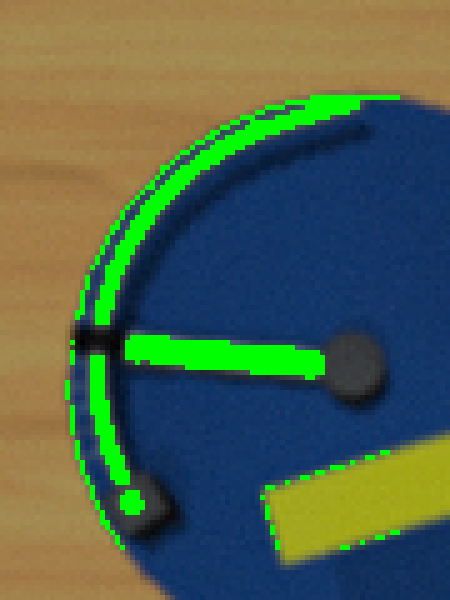

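View pics/m_scene.png

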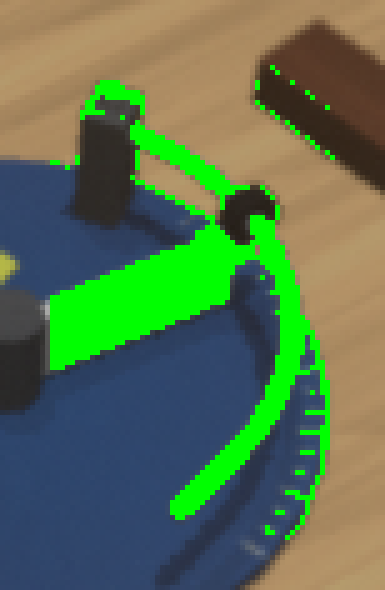

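Run:
```python
from h import *
hub=np.array([484.5,54.5])
for n in("top","scene"):
    im=cv2.imread(f"pics/{n}0.png"); b,g,r=[im[...,i].astype(int) for i in range(3)]
    m=(r>(90 if n=="top" else 75))&(abs(b-r)<45)&(g<200)
    ys,xs=np.where(m)
    P=np.array([plane(n,(x,y),85)[:2] for x,y in zip(xs,ys)])
    for it in range(4):
        d=P-hub; rr=np.hypot(*d.T); a=np.arctan2(d[:,1],d[:,0])
        # yaw ~1.86: arc jig -pi/2..0.3 ; fence at ~1.47 world
        k=(abs(rr-160)<10)&(((a>.4)&(a<1.25))|((a>1.7)&(a<1.98)))
        A=np.c_[2*P[k],np.ones(k.sum())]; s=np.linalg.lstsq(A,(P[k]**2).sum(1),rcond=None)[0]; R=np.sqrt(s[2]+s[:2]@s[:2])
        # fixed-radius centre
        from scipy.optimize import least_squares
        hub=least_squares(lambda c:np.hypot(*(P[k]-c).T)-160,hub,loss='soft_l1').x
    print(n,k.sum(),"circle",s[:2],R,"fixedR centre",hub)
    d=P-hub; 
    # straight part: near yaw direction
    yaw=1.87
    for it in range(4):
        ex=np.array([np.cos(yaw),np.sin(yaw)]); ey=np.array([-ex[1],ex[0]])
        u=d@ex; v=d@ey
        k=(u<-3)&(u>-48)&(abs(v+160)<9)
        c=np.polyfit(u[k],v[k],1); yaw+=np.arctan(c[0])
    k2=(abs(v+160)<9)&(u<0)&(u>-75)
    print(" yaw",yaw,k.sum(),"v",c[1],"u range tip",np.sort(u[k2])[:6], "tip world model",hub-56*ex-160*ey)
    # fence centreline bearing: bar pixels at top z=76
    Q=np.array([plane(n,(x,y),76)[:2] for x,y in zip(xs,ys)])-hub; rr=np.hypot(*Q.T); a=np.arctan2(Q[:,1],Q[:,0])
    k=(rr>40)&(rr<130)&(abs(a-1.47)<.25)&(g[m]>130); print(" fence bearing",np.median(a[k]),k.sum(), np.c_[Q[k]].mean(0))
    # collar dark
    mk=(im.max(2)<45); ys2,xs2=np.where(mk); Z=np.array([plane(n,(x,y),85)[:2] for x,y in zip(xs2,ys2)])-hub
    k=(abs(np.hypot(*Z.T)-160)<22)&(abs(np.arctan2(Z[:,1],Z[:,0])-1.45)<.14); zc=Z[k].mean(0); print(" collar",k.sum(),zc,np.arctan2(zc[1],zc[0]),np.hypot(*zc))
```

```text
top 153 circle [487.04725711  58.80021269] 157.28783353321555 fixedR centre [486.01102554  55.85807151]
 yaw 1.909278304524104 43 v -159.91150634494667 u range tip [-66.07174685 -63.08179241 -61.95420163 -60.09183474 -58.96503849
 -57.83884071] tip world model [655.52143494  57.3484093 ]
 fence bearing 1.488211609964733 112 [ 6.92263912 83.72203264]
 collar 59 [ 14.99122896 155.12964855] 1.474458696816562 155.8523172945322
scene 232 circle [489.53124938  62.92643855] 150.53654205048198 fixedR centre [485.7555489   52.65272004]
 yaw 1.8490607128853598 70 v -159.58663541525212 u range tip [-56.20998387 -55.28632874 -54.48313768 -53.55698065 -52.62799163
 -51.82741985] tip world model [655.05087178  43.98706072]
 fence bearing 1.4118172582015824 106 [12.99068845 81.54719251]
 collar 43 [ 13.64418837 156.74492458] 1.4839681077784403 157.33764730320536
```

Run:
```python
from h import *
res={}
for n,box in(("top",(404,190,428,220)),("scene",(212,230,245,275))):
    im=cv2.imread(f"pics/{n}0.png"); x0,y0,x1,y1=box
    s=im[y0:y1,x0:x1]; s=cv2.resize(s,None,fx=8,fy=8,interpolation=cv2.INTER_CUBIC)
    hsv=cv2.cvtColor(s,cv2.COLOR_BGR2HSV)
    if n=="top": m=(hsv[...,0]>=12.5)&(hsv[...,0]<16)&(hsv[...,2]>135)&(hsv[...,1]>135)
    else: m=(hsv[...,2]>168)&(hsv[...,0]<=15)&(hsv[...,1]>150)
    m=cv2.morphologyEx(m.astype(np.uint8),cv2.MORPH_OPEN,np.ones((15,15)))
    c=max(cv2.findContours(m,0,2)[0],key=cv2.contourArea)
    v=s.copy(); cv2.drawContours(v,[c],-1,(255,255,0),1); cv2.imwrite(f"pics/fin_{n}.png",v)
    P=np.array([plane(n,(p[0][0]/8-.44+x0,p[0][1]/8-.44+y0),104)[:2] for p in c],np.float32)
    print(n,cv2.minAreaRect(P)); M=cv2.moments(c); pc=np.array([M['m10'],M['m01']])/M['m00']/8-.44+[x0,y0]; res[n]=pc; print(pc,plane(n,pc,104))
print(tri(res["scene"],res["top"]))
```

```text
top ((496.6090393066406, -334.8267517089844), (17.75367546081543, 41.48175048828125), 80.80927276611328)
[419.59125257 201.41903446] [ 496.23376006 -334.55319678  104.        ]
scene ((494.236083984375, -335.5271911621094), (15.068961143493652, 36.07694625854492), 75.6253433227539)
[223.12411663 240.97770062] [ 493.95541235 -335.54309062  104.        ]
(array([ 495.66607321, -335.0364182 ,  105.77119376]), np.float64(1.8023030915920586))
```

View pics/fin_top.png

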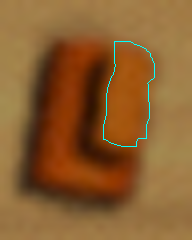

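View pics/fin_scene.png

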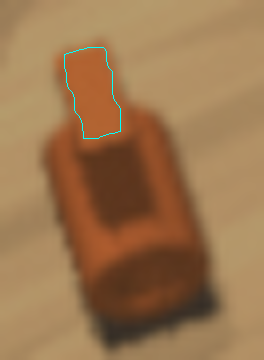

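```bash
cat >> h.py <<'E'
from scipy.spatial.transform import Rotation as Ro
def goal(head_deg):  # bore heading -> tool rotation, x down, y perpendicular; choose nearest of two
    q=Ro.from_quat(telemetry.read_state()["orientation"]).as_matrix()
    best=None
    for k in(90,-90):
        a=np.radians(head_deg+k); y=np.array([np.cos(a),np.sin(a),0]); x=np.array([0,0,-1.]); G=np.stack([x,y,np.cross(x,y)],1)
        rv=Ro.from_matrix(q.T@G).as_rotvec(degrees=True)
        if best is None or np.linalg.norm(rv)<np.linalg.norm(best): best=rv
    return best
def rel(p,head):
    s=telemetry.read_state(); q=Ro.from_quat(s["orientation"]).as_matrix()
    return np.round(q.T@(np.array(p)-s["tcp_pos"]),1),np.round(goal(head),1)
def st():
    s=telemetry.read_state(); q=Ro.from_quat(s["orientation"]).as_matrix()
    print("t",round(s["time"],2),"tcp",s["tcp_pos"].round(1),"xdir",q[:,0].round(3),"yhead",np.degrees(np.arctan2(q[1,1],q[0,1])).round(1),"F",s["contact_force"].round(1),"w",round(s["width"],1),"j",s["joint_positions"].round(2))
E
python3 - <<'E'
from h import *
st(); print(rel((495.3,-335,200),170)); print(rel((495.3,-335,87),170))
E
```

```text
t 0.1 tcp [ 248.9 -572.7  252.2] xdir [-0.001  0.002 -1.   ] yhead -66.5 F [-0.2 -0.1  0.5] w 85.4 j [-1.28  0.05  1.61  0.    1.48 -0.12]
(array([  52.5, -119.8, -320.7]), array([33.5,  0. ,  0.1]))
(array([ 165.5, -119.5, -320.7]), array([33.5,  0. ,  0.1]))
```

```bash
python3 -m crank '[{"gripper":0,"linear":[5,-13,-36],"turn":[-10,0,0]},{"gripper":0,"linear":[5,-26,-72],"turn":[-20,0,0]},{"gripper":0,"linear":[10,-40,-108],"turn":[-30,0,0]},{"gripper":0,"linear":[15,-54,-144],"turn":[-40,0,0]},{"gripper":0,"linear":[20,-68,-180],"turn":[-50,0,0]},{"gripper":0,"linear":[30,-82,-220],"turn":[-60,0,0]},{"gripper":0,"linear":[40,-96,-260],"turn":[-70,0,0]},{"gripper":0,"linear":[52,-108,-290],"turn":[-80,0,0]}]'
python3 - <<'E'
from h import *
st(); print(rel((495.3,-335,200),-10),goal(170));
E
```

```text
time: 1.1
tcp_pos: [472.7, -356.6, 199.8]
orientation: [0.436, 0.557, -0.436, 0.556]
contact_force: [-0.0, -0.3, -0.3]
width: 85.5
t 1.1 tcp [ 472.7 -356.6  199.8] xdir [-0.001  0.002 -1.   ] yhead 13.9 F [-0.  -0.3 -0.3] w 85.5 j [-0.77  0.02  1.74  0.    1.39 -1.01]
(array([ -0.2,  27.1, -15.6]), array([-66.1,  -0.1,  -0.1])) [-66.14321607  -0.12254845  -0.06678527]
```

```bash
python3 -m crank '[{"gripper":0,"linear":[0,8,-5],"turn":[-10,0,0]},{"gripper":0,"linear":[0,16,-10],"turn":[-20,0,0]},{"gripper":0,"linear":[0,27,-15.6],"turn":[-30,0,0]},{"gripper":0,"linear":[0,27,-15.6],"turn":[-40,0,0]},{"gripper":0,"linear":[0,27,-15.6],"turn":[-50,0,0]},{"gripper":0,"linear":[0,27,-15.6],"turn":[-60,0,0]},{"gripper":0,"linear":[0,27,-15.6],"turn":[-66,0,0]},{"gripper":0,"linear":[0,27,-15.6],"turn":[-66,0,0]}]'
python3 - <<'E'
from h import *
st(); print(rel((495.3,-335,88),170))
for n in("scene","top"): cv2.imwrite(f"pics/{n}1.png",snapshot(n)[:,:,::-1])
crop(0,"pics/scene1.png",160,170,130,120,5,"pics/c4.png")
E
```

```text
time: 2.1
tcp_pos: [495.0, -334.8, 199.2]
orientation: [0.064, 0.705, -0.062, 0.704]
contact_force: [-1.0, -0.4, -0.3]
width: 85.6
t 2.1 tcp [ 495.  -334.8  199.2] xdir [-0.001  0.003 -1.   ] yhead 79.8 F [-1.  -0.4 -0.3] w 85.6 j [-0.72  0.03  1.73  0.    1.39 -2.11]
(array([111.2,  -0.4,   0.6]), array([-0.2, -0.1, -0.1]))
```

View pics/c4.png

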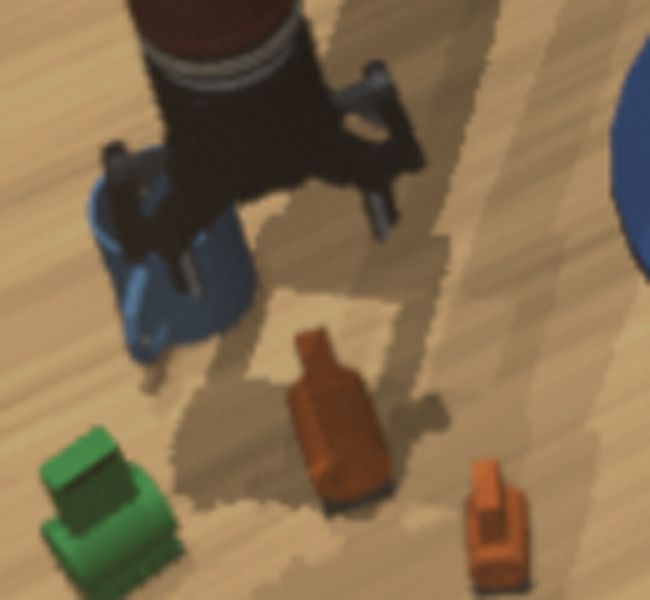

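The jaws at (180,290) and (385,235) in the crop straddle the fin, whose top is at (312,350). Now descend and grip.

```bash
python3 -m crank '[{"gripper":0,"linear":[40,0,0.5],"turn":[0,0,0]},{"gripper":0,"linear":[80,0,0.5],"turn":[0,0,0]},{"gripper":0,"linear":[112,0,0.5],"turn":[0,0,0]},{"gripper":0,"linear":[112,0,0.5],"turn":[0,0,0]},{"gripper":255,"linear":[112,0,0.5],"turn":[0,0,0]},{"gripper":255,"linear":[112,0,0.5],"turn":[0,0,0]},{"gripper":255,"linear":[112,0,0.5],"turn":[0,0,0]},{"gripper":255,"linear":[112,0,0.5],"turn":[0,0,0]}]' 60;  python3 -m crank '[{"gripper":255,"linear":[0,0,0],"turn":[0,0,0]},{"gripper":255,"linear":[0,0,0],"turn":[0,0,0]},{"gripper":255,"linear":[0,0,0],"turn":[0,0,0]}]'
python3 - <<'E'
from h import *
st()
E
```

```text
time: 3.2
tcp_pos: [495.9, -335.0, 88.6]
orientation: [0.064, 0.704, -0.063, 0.704]
contact_force: [0.6, 0.2, 2.2]
width: 17.3
time: 3.58
tcp_pos: [496.0, -335.0, 88.6]
orientation: [0.064, 0.704, -0.063, 0.704]
contact_force: [0.8, -0.9, -0.3]
width: 17.6
t 3.58 tcp [ 496.  -335.    88.6] xdir [ 0.     0.002 -1.   ] yhead 79.8 F [ 0.8 -0.9 -0.3] w 17.6 j [-0.72  0.15  1.8   0.    1.19 -2.11]
```

```bash
python3 -m crank '[{"gripper":255,"linear":[-15,0,0],"turn":[0,0,0]},{"gripper":255,"linear":[-45,0,0],"turn":[0,0,0]},{"gripper":255,"linear":[-80,0,0],"turn":[0,0,0]},{"gripper":255,"linear":[-115,0,0],"turn":[0,0,0]},{"gripper":255,"linear":[-115,0,0],"turn":[0,0,0]}]'
python3 - <<'E'
from h import *
st(); print(rel((670,-8,203),106.6))
E
```

```text
time: 4.2
tcp_pos: [497.4, -336.5, 207.8]
orientation: [0.062, 0.702, -0.064, 0.706]
contact_force: [0.2, 0.1, -4.4]
width: 17.2
t 4.2 tcp [ 497.4 -336.5  207.8] xdir [ 0.006 -0.003 -1.   ] yhead 79.8 F [ 0.2  0.1 -4.4] w 17.2 j [-0.72  0.02  1.72  0.    1.39 -2.11]
(array([  4.7, 354. , 111.4]), array([63.2,  0.4, -0.1]))
```

```bash
python3 -m crank '[{"gripper":255,"linear":[-5,20,6],"turn":[8,0,0]},{"gripper":255,"linear":[-5,65,20],"turn":[16,0,0]},{"gripper":255,"linear":[-5,115,36],"turn":[24,0,0]},{"gripper":255,"linear":[-5,170,53],"turn":[32,0,0]},{"gripper":255,"linear":[-5,225,70],"turn":[40,0,0]},{"gripper":255,"linear":[-5,280,88],"turn":[48,0,0]},{"gripper":255,"linear":[0,325,102],"turn":[56,0,0]},{"gripper":255,"linear":[4,354,111],"turn":[63,0.4,0]}]'
python3 - <<'E'
from h import *
st(); print(rel((670,-8,139.6),106.6))
E
```

```text
time: 5.2
tcp_pos: [668.9, -5.4, 200.4]
orientation: [0.422, 0.569, -0.423, 0.566]
contact_force: [-0.2, 0.1, -3.5]
width: 17.6
t 5.2 tcp [668.9  -5.4 200.4] xdir [-0.004  0.002 -1.   ] yhead 16.6 F [-0.2  0.1 -3.5] w 17.6 j [-0.12  0.19  1.55  0.    1.4  -0.41]
(array([60.8,  0.5,  3. ]), array([ 0. , -0.2,  0.2]))
```

```bash
python3 -m crank '[{"gripper":255,"linear":[25,0.5,3],"turn":[0,0,0]},{"gripper":255,"linear":[61,0.5,3],"turn":[0,0,0]},{"gripper":255,"linear":[61,0.5,3],"turn":[0,0,0]},{"gripper":255,"linear":[61,0.5,3],"turn":[0,0,0]}]'
python3 - <<'E'
from h import *
st()
for n in("scene","top"): cv2.imwrite(f"pics/{n}2.png",snapshot(n)[:,:,::-1])
crop(0,"pics/scene2.png",330,140,110,120,5,"pics/c5.png")
crop(0,"pics/top2.png",230,130,120,110,5,"pics/c6.png")
E
```

```text
time: 5.7
tcp_pos: [669.9, -8.1, 139.1]
orientation: [0.422, 0.569, -0.423, 0.565]
contact_force: [-0.2, 0.4, -2.3]
width: 17.3
t 5.7 tcp [669.9  -8.1 139.1] xdir [-0.004  0.002 -1.   ] yhead 16.6 F [-0.2  0.4 -2.3] w 17.3 j [-0.12  0.25  1.59  0.    1.31 -0.41]
```

View pics/c5.png

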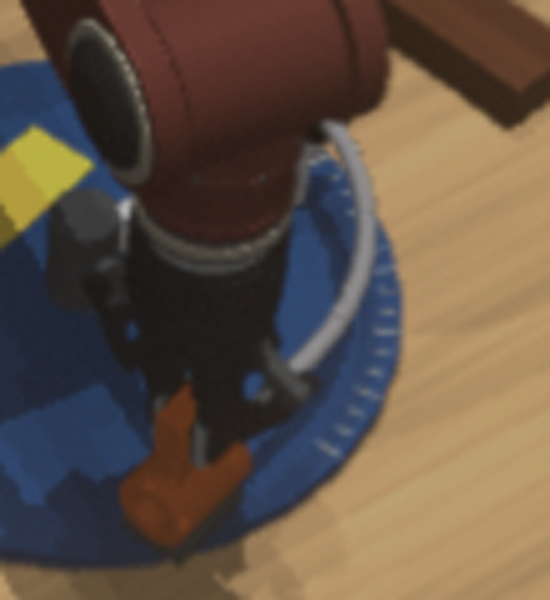

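View pics/c6.png

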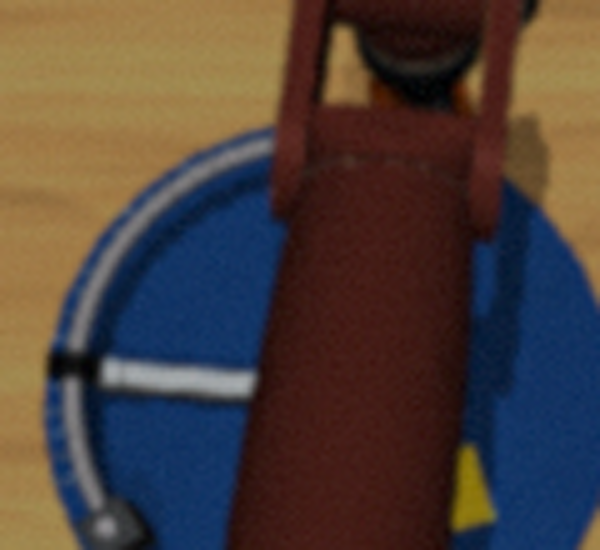

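Run:
```python
from h import *
h=np.radians(106.6); ex=np.array([np.cos(h),np.sin(h),0])
c=np.array([669.9,-8.1,84.5])
for d in(-30,0,30): print(d,proj("scene",c+d*ex),(proj("scene",c+d*ex)-[330,140])*5)
f=c+[0,0,70]; print("fin top ends",(proj("scene",[f-20*ex,f+20*ex])-[330,140])*5)
# pixel->point on 3D planes: rod line vs stop axis
print("tip in scene at z85",plane("scene",(379.6,221.8),85))
t=np.array([653,46.8,85]); print("proj tip",proj("scene",t), "lateral of tip vs bore axis",np.cross(ex,t-c)[2])
im=cv2.imread("pics/scene2.png"); 
def q(n,X): return (proj(n,X)-[330,140])*5
v=cv2.imread("pics/c5.png")
for d in(-30,30):
    ey=np.cross([0,0,1],ex); ang=np.linspace(0,2*np.pi,40)
    for R in(22,11):
        P=q("scene",np.array([c+d*ex+R*(np.cos(a)*ey+np.sin(a)*np.array([0,0,1])) for a in ang])).astype(int); cv2.polylines(v,[P],True,(255,255,0),1)
P=q("scene",[c,c+120*ex]).astype(int); cv2.polylines(v,[P],False,(0,255,0),1)
cv2.imwrite("pics/o5.png",v)
```

```text
-30 [[359.95234699 242.69253704]] [[149.76173494 513.46268521]]
0 [[367.05268705 235.43269303]] [[185.26343523 477.16346514]]
30 [[373.99782944 228.32258486]] [[219.98914718 441.61292428]]
fin top ends [[168.89329621 420.94384031]
 [217.56101782 372.16419916]]
tip in scene at z85 [652.47016084  45.60840386  85.        ]
proj tip [[380.07753155 221.73682096]] lateral of tip vs bore axis 0.5113601379276886
```

View pics/o5.png

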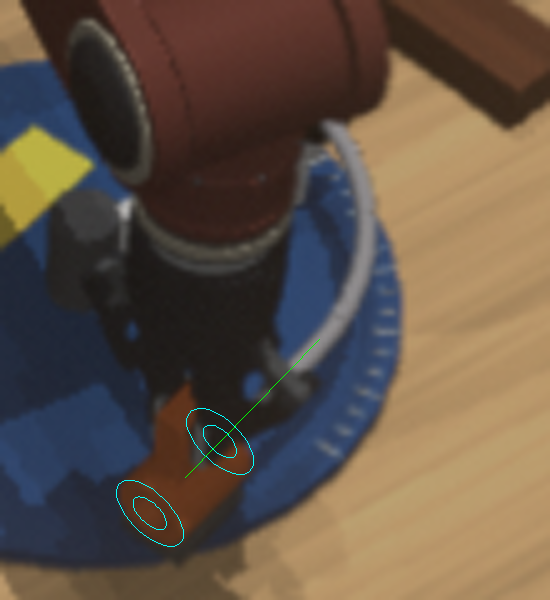

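Run:
```python
from h import *
h=np.radians(106.6); ex=np.array([np.cos(h),np.sin(h),0])
st(); s=telemetry.read_state()
for d in(20,40,60,113): print(d,rel(np.array([669.9,-8.1,139.6])+d*ex,106.6))
```

```text
t 5.8 tcp [671.1  -8.3 141.3] xdir [-0.001  0.002 -1.   ] yhead 16.6 F [-0.3  0.3 -4.1] w 17.4 j [-0.12  0.25  1.59  0.    1.31 -0.41]
20 (array([  1.8,  -1.1, -20.5]), array([ 0. , -0.1,  0. ]))
40 (array([  1.8,  -1.1, -40.5]), array([ 0. , -0.1,  0. ]))
60 (array([  1.8,  -1.1, -60.5]), array([ 0. , -0.1,  0. ]))
113 (array([   1.9,   -1. , -113.5]), array([ 0. , -0.1,  0. ]))
```

```bash
python3 -m crank '[{"gripper":255,"linear":[0.8,-0.5,-6],"turn":[0,0,0]},{"gripper":255,"linear":[0.8,-0.5,-12],"turn":[0,0,0]},{"gripper":255,"linear":[0.8,-0.5,-18],"turn":[0,0,0]},{"gripper":255,"linear":[0.8,-0.5,-24],"turn":[0,0,0]},{"gripper":255,"linear":[0.8,-0.5,-28],"turn":[0,0,0]},{"gripper":255,"linear":[0.8,-0.5,-32],"turn":[0,0,0]},{"gripper":255,"linear":[0.8,-0.5,-36],"turn":[0,0,0]},{"gripper":255,"linear":[0.8,-0.5,-40],"turn":[0,0,0]}]'
python3 - <<'E'
from h import *
st()
cv2.imwrite(f"pics/scene3.png",snapshot("scene")[:,:,::-1])
crop(0,"pics/scene3.png",330,140,110,120,5,"pics/c7.png")
E
```

```text
time: 6.8
tcp_pos: [659.1, 30.1, 140.6]
orientation: [0.423, 0.567, -0.422, 0.566]
contact_force: [-0.2, 0.0, -3.9]
width: 17.5
t 6.8 tcp [659.1  30.1 140.6] xdir [-0.001  0.002 -1.   ] yhead 16.6 F [-0.2  0.  -3.9] w 17.5 j [-0.07  0.22  1.62  0.    1.3  -0.36]
```

View pics/c7.png

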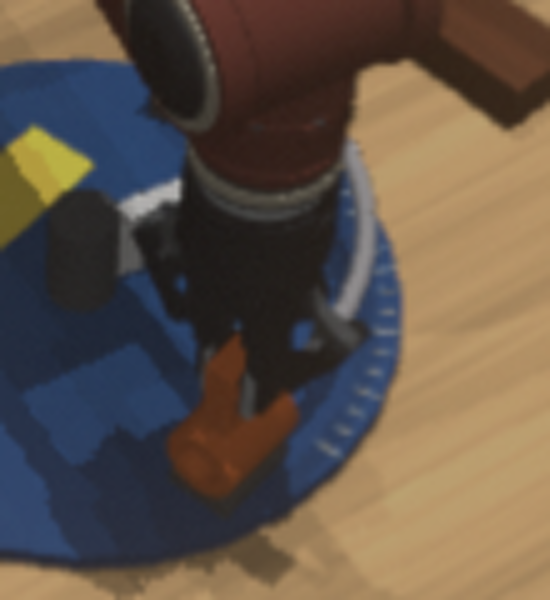

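The scene view shows the tube's near face at (200,460) in the crop. By reckoning, the rod tip is about 13 mm inside it, with no lateral force. I'll carry on along the straight part.

```bash
cat >> h.py <<'E'
Cj=np.array([485.3,54.0]); yawj=np.radians(106.6)
def rodpt(s): # s from bend start; negative straight; jig frame
    return np.array([s,-160.]) if s<0 else 160*np.array([np.sin(s/160),-np.cos(s/160)])
def pose(s,z=140.):
    a,b=rodpt(s-30),rodpt(s+30); m=((a+b)/2+rodpt(s))/2; d=b-a
    Rm=np.array([[np.cos(yawj),-np.sin(yawj)],[np.sin(yawj),np.cos(yawj)]])
    return np.r_[Cj+Rm@m,z],np.degrees(np.arctan2(d[1],d[0])+yawj)
def avg():
    s=telemetry.read_state(); return s
def plan(ss,z=140.):
    for s in ss: p,h=pose(s,z); l,t=rel(p,h); print(s,p.round(1),round(h,1),"lin",l,"turn",t)
E
python3 - <<'E'
from h import *
st(); plan([-72,-50,-40,-30,-20,-10,0,10])
E
```

```text
t 6.85 tcp [659.   30.6 140.6] xdir [-0.001  0.002 -1.   ] yhead 16.6 F [-0.8  0.7 -4. ] w 17.4 j [-0.07  0.22  1.62  0.    1.3  -0.36]
-72 [659.2  30.7 140. ] 106.6 lin [ 0.6  0.3 -0.1] turn [ 0.  -0.1  0. ]
-50 [652.9  51.8 140. ] 106.6 lin [  0.6   0.3 -22.1] turn [ 0.  -0.1  0. ]
-40 [650.1  61.4 140. ] 106.6 lin [  0.6   0.3 -32.1] turn [ 0.  -0.1  0. ]
-30 [647.2  71.  140. ] 106.6 lin [  0.7   0.3 -42.1] turn [ 0.  -0.1  0. ]
-20 [644.3  80.5 140. ] 106.9 lin [  0.7   0.2 -52.1] turn [-0.3 -0.1  0. ]
-10 [641.2  90.  140. ] 107.8 lin [  0.7  -0.  -62.1] turn [-1.2 -0.1  0. ]
0 [638.   99.5 140. ] 109.3 lin [  0.7  -0.4 -72. ] turn [-2.7 -0.1  0. ]
10 [634.5 108.8 140. ] 111.4 lin [  0.8  -1.1 -82. ] turn [-4.7 -0.1  0. ]
```

```bash
python3 -m crank '[{"gripper":255,"linear":[0.6,0,-6],"turn":[0,0,0]},{"gripper":255,"linear":[0.6,0,-12],"turn":[0,0,0]},{"gripper":255,"linear":[0.6,0,-18],"turn":[0,0,0]},{"gripper":255,"linear":[0.6,0,-24],"turn":[0,0,0]},{"gripper":255,"linear":[0.6,0,-30],"turn":[0,0,0]},{"gripper":255,"linear":[0.6,0,-36],"turn":[0,0,0]},{"gripper":255,"linear":[0.6,0,-42],"turn":[0,0,0]},{"gripper":255,"linear":[0.6,0,-42],"turn":[0,0,0]}]'
python3 - <<'E'
from h import *
st(); print(telemetry.read_state()["wrist_torque"])
plan([-72,-30,-20,-10,0,10,20])
cv2.imwrite(f"pics/scene4.png",snapshot("scene")[:,:,::-1])
crop(0,"pics/scene4.png",330,140,110,120,5,"pics/c8.png")
E
```

```text
time: 7.85
tcp_pos: [646.8, 71.3, 140.0]
orientation: [0.423, 0.568, -0.422, 0.567]
contact_force: [-0.5, -0.2, -3.4]
width: 17.4
t 7.85 tcp [646.8  71.3 140. ] xdir [-0.001  0.002 -1.   ] yhead 16.7 F [-0.5 -0.2 -3.4] w 17.4 j [-0.01  0.2   1.64  0.    1.3  -0.3 ]
[-0.01966153  0.02605083 -0.0358409 ]
-72 [659.2  30.7 140. ] 106.6 lin [-0.1  0.2 42.5] turn [ 0.1 -0.1  0. ]
-30 [647.2  71.  140. ] 106.6 lin [0.  0.3 0.5] turn [ 0.1 -0.1  0. ]
-20 [644.3  80.5 140. ] 106.9 lin [ 0.1  0.2 -9.5] turn [-0.2 -0.1  0. ]
-10 [641.2  90.  140. ] 107.8 lin [  0.1  -0.  -19.5] turn [-1.1 -0.1  0. ]
0 [638.   99.5 140. ] 109.3 lin [  0.1  -0.4 -29.5] turn [-2.6 -0.1  0. ]
10 [634.5 108.8 140. ] 111.4 lin [  0.1  -1.1 -39.4] turn [-4.7 -0.1  0. ]
20 [630.5 117.9 140. ] 114.1 lin [  0.1  -2.2 -49.3] turn [-7.4 -0.1  0. ]
```

View pics/c8.png

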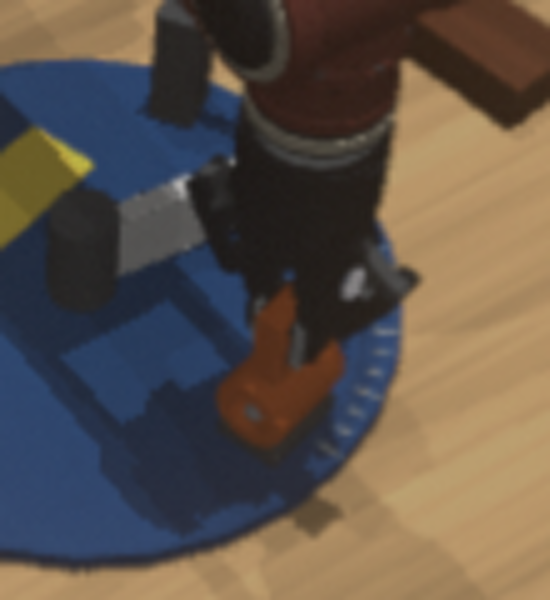

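The rod tip shows centred in the bore at (253,410) in the crop, so the stop is threaded. Next is the bend.

```bash
python3 -m crank '[{"gripper":255,"linear":[0,0.2,-9.5],"turn":[-0.2,0,0]},{"gripper":255,"linear":[0,0,-19.5],"turn":[-1.1,0,0]},{"gripper":255,"linear":[0,-0.2,-24.5],"turn":[-1.8,0,0]},{"gripper":255,"linear":[0,-0.4,-29.5],"turn":[-2.6,0,0]},{"gripper":255,"linear":[0,-0.7,-34.5],"turn":[-3.6,0,0]},{"gripper":255,"linear":[0,-1.1,-39.4],"turn":[-4.7,0,0]},{"gripper":255,"linear":[0,-1.6,-44.4],"turn":[-6,0,0]},{"gripper":255,"linear":[0,-2.2,-49.3],"turn":[-7.4,0,0]}]'
python3 - <<'E'
from h import *
st(); print(telemetry.read_state()["wrist_torque"])
plan([20,30,40,50,60,70,80])
E
```

```text
time: 8.9
tcp_pos: [630.6, 117.9, 140.2]
orientation: [0.385, 0.594, -0.384, 0.593]
contact_force: [-0.6, -0.2, -4.1]
width: 17.7
t 8.9 tcp [630.6 117.9 140.2] xdir [-0.001  0.002 -1.   ] yhead 24.1 F [-0.6 -0.2 -4.1] w 17.7 j [ 0.07  0.18  1.67  0.    1.29 -0.35]
[0.00037876 0.03805669 0.01694143]
20 [630.5 117.9 140. ] 114.1 lin [ 0.2 -0.  -0.1] turn [ 0.1 -0.1 -0. ]
30 [626.2 126.8 140. ] 117.3 lin [  0.2  -0.3 -10. ] turn [-3.2 -0.1 -0. ]
40 [621.4 135.5 140. ] 120.9 lin [  0.3  -1.2 -19.9] turn [-6.8 -0.1 -0. ]
50 [616.  143.8 140. ] 124.5 lin [  0.3  -2.7 -29.7] turn [-10.4  -0.1  -0. ]
60 [610.1 151.8 140. ] 128.1 lin [  0.3  -4.8 -39.4] turn [-13.9  -0.1  -0. ]
70 [603.8 159.4 140. ] 131.7 lin [  0.3  -7.5 -48.9] turn [-17.5  -0.1  -0. ]
80 [597.  166.6 140. ] 135.2 lin [  0.3 -10.7 -58.2] turn [-21.1  -0.1  -0. ]
```

No contact so far. I'll continue.

```bash
python3 -m crank '[{"gripper":255,"linear":[0,-0.1,-5],"turn":[-1.5,0,0]},{"gripper":255,"linear":[0,-0.3,-10],"turn":[-3.2,0,0]},{"gripper":255,"linear":[0,-1.2,-19.9],"turn":[-6.8,0,0]},{"gripper":255,"linear":[0,-2.7,-29.7],"turn":[-10.4,0,0]},{"gripper":255,"linear":[0,-4.8,-39.4],"turn":[-13.9,0,0]},{"gripper":255,"linear":[0,-7.5,-48.9],"turn":[-17.5,0,0]},{"gripper":255,"linear":[0,-10.7,-58.2],"turn":[-21.1,0,0]},{"gripper":255,"linear":[0,-10.7,-58.2],"turn":[-21.1,0,0]}]'
python3 - <<'E'
from h import *
st(); print(telemetry.read_state()["wrist_torque"])
plan([80,90,100,110,120,125,130,135,140])
for n in("scene","top"): cv2.imwrite(f"pics/{n}5.png",snapshot(n)[:,:,::-1])
crop(0,"pics/scene5.png",330,110,110,120,5,"pics/c9.png")
crop(0,"pics/top5.png",230,130,120,110,5,"pics/c10.png")
E
```

```text
time: 9.9
tcp_pos: [596.6, 167.1, 140.3]
orientation: [0.269, 0.654, -0.268, 0.653]
contact_force: [-0.5, -0.2, -3.8]
width: 17.5
t 9.9 tcp [596.6 167.1 140.3] xdir [-0.001  0.002 -1.   ] yhead 45.3 F [-0.5 -0.2 -3.8] w 17.5 j [ 0.15  0.13  1.72  0.    1.29 -0.64]
[-0.04471416  0.00336904  0.03184289]
80 [597.  166.6 140. ] 135.2 lin [ 0.3 -0.   0.6] turn [ 0.  -0.1 -0. ]
90 [589.7 173.4 140. ] 138.8 lin [ 0.3 -0.3 -9.3] turn [-3.5 -0.1 -0. ]
100 [582.  179.7 140. ] 142.4 lin [  0.3  -1.3 -19.2] turn [-7.1 -0.1 -0. ]
110 [574.  185.5 140. ] 146.0 lin [  0.3  -2.8 -29. ] turn [-10.7  -0.1  -0. ]
120 [565.6 190.8 140. ] 149.6 lin [  0.3  -4.9 -38.7] turn [-14.3  -0.1  -0.1]
125 [561.3 193.2 140. ] 151.4 lin [  0.3  -6.2 -43.4] turn [-16.1  -0.1  -0.1]
130 [556.9 195.5 140. ] 153.2 lin [  0.3  -7.7 -48.2] turn [-17.9  -0.1  -0.1]
135 [552.5 197.7 140. ] 154.9 lin [  0.3  -9.3 -52.9] turn [-19.7  -0.1  -0.1]
140 [547.9 199.7 140. ] 156.7 lin [  0.4 -11.  -57.5] turn [-21.4  -0.1  -0.1]
```

View pics/c9.png

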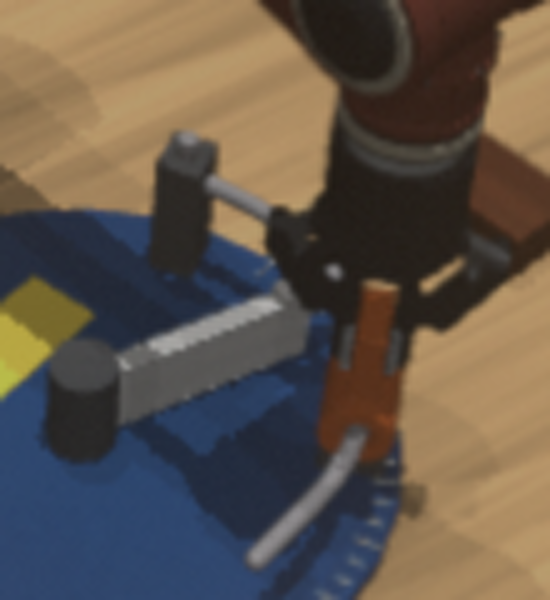

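View pics/c10.png

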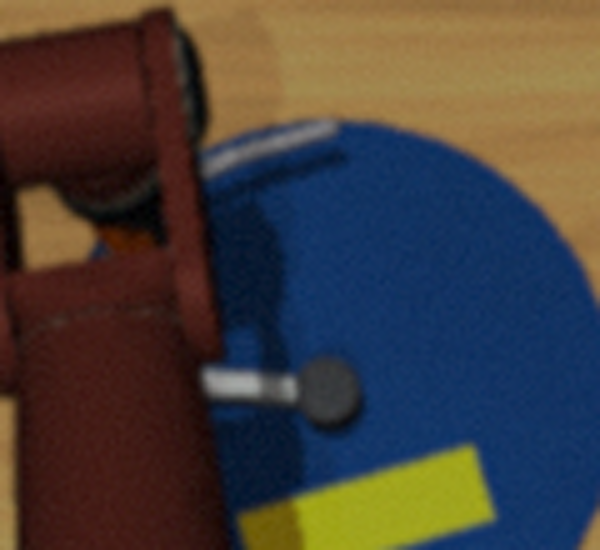

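The rod runs into the bore at (355,440) in the crop and its free end is clear at (258,558). I'll approach the collar with a weaker grip so the stop slips in the jaws before the fence can shift.

```bash
python3 -m crank '[{"gripper":255,"linear":[0,-0.3,-9.3],"turn":[-3.5,0,0]},{"gripper":255,"linear":[0,-1.3,-19.2],"turn":[-7.1,0,0]},{"gripper":255,"linear":[0,-2.8,-29],"turn":[-10.7,0,0]},{"gripper":255,"linear":[0,-3.8,-33.9],"turn":[-12.5,0,0]},{"gripper":255,"linear":[0,-4.9,-38.7],"turn":[-14.3,0,0]},{"gripper":255,"linear":[0,-6.2,-43.4],"turn":[-16.1,0,0]},{"gripper":255,"linear":[0,-7.7,-48.2],"turn":[-17.9,0,0]},{"gripper":255,"linear":[0,-7.7,-48.2],"turn":[-17.9,0,0]}]' 25
python3 - <<'E'
from h import *
st(); print(telemetry.read_state()["wrist_torque"])
plan([130,133,136,139,142,145,148,150,152])
E
```

```text
time: 11.0
tcp_pos: [557.2, 195.1, 140.4]
orientation: [0.165, 0.688, -0.164, 0.688]
contact_force: [0.7, 1.0, -4.1]
width: 17.2
t 11.0 tcp [557.2 195.1 140.4] xdir [-0.     0.002 -1.   ] yhead 63.2 F [ 0.7  1.  -4.1] w 17.2 j [ 0.21  0.07  1.79  0.    1.28 -0.89]
[-0.01442662  0.04468301  0.00420574]
130 [556.9 195.5 140. ] 153.2 lin [ 0.4  0.2 -0.4] turn [-0.  -0.1 -0.1]
133 [554.3 196.8 140. ] 154.2 lin [ 0.4  0.2 -3.4] turn [-1.1 -0.1 -0.1]
136 [551.6 198.1 140. ] 155.3 lin [ 0.4  0.1 -6.3] turn [-2.2 -0.1 -0.1]
139 [548.9 199.3 140. ] 156.4 lin [ 0.4 -0.  -9.3] turn [-3.2 -0.1 -0.1]
142 [546.1 200.5 140. ] 157.5 lin [  0.4  -0.2 -12.3] turn [-4.3 -0.1 -0.1]
145 [543.4 201.6 140. ] 158.5 lin [  0.4  -0.5 -15.2] turn [-5.4 -0.1 -0.1]
148 [540.6 202.6 140. ] 159.6 lin [  0.4  -0.8 -18.2] turn [-6.4 -0.1 -0.1]
150 [538.7 203.3 140. ] 160.3 lin [  0.4  -1.  -20.2] turn [-7.2 -0.1 -0.1]
152 [536.9 204.  140. ] 161.0 lin [  0.4  -1.3 -22.1] turn [-7.9 -0.1 -0.1]
```

```bash
python3 -m crank '[{"gripper":255,"linear":[0.2,0.2,-3.4],"turn":[-1.1,0,0]},{"gripper":255,"linear":[0.2,0.1,-6.3],"turn":[-2.2,0,0]},{"gripper":255,"linear":[0.2,0.1,-6.3],"turn":[-2.2,0,0]}]'; python3 -m crank '[{"gripper":255,"linear":[0,-0.1,-1.5],"turn":[-0.5,0,0]},{"gripper":255,"linear":[0,-0.1,-3],"turn":[-1.1,0,0]}]'; python3 -m crank '[{"gripper":255,"linear":[0,0,-1],"turn":[-0.4,0,0]},{"gripper":255,"linear":[0,-0.1,-2],"turn":[-0.7,0,0]}]'
python3 - <<'E'
from h import *
st()
for n in("scene","top"): cv2.imwrite(f"pics/{n}6.png",snapshot(n)[:,:,::-1])
crop(0,"pics/scene6.png",330,110,110,120,5,"pics/c11.png")
E
```

```text
time: 11.38
tcp_pos: [551.4, 198.2, 140.2]
orientation: [0.151, 0.691, -0.15, 0.691]
contact_force: [-0.1, 0.3, -3.6]
width: 17.5
time: 11.62
tcp_pos: [548.6, 199.4, 140.2]
orientation: [0.144, 0.693, -0.143, 0.692]
contact_force: [0.5, -0.9, -4.2]
width: 17.5
time: 11.88
tcp_pos: [546.7, 200.1, 140.2]
orientation: [0.14, 0.693, -0.139, 0.693]
contact_force: [-0.2, 0.1, -3.4]
width: 17.2
t 11.88 tcp [546.7 200.1 140.2] xdir [-0.     0.002 -1.   ] yhead 67.2 F [-0.2  0.1 -3.4] w 17.2 j [ 0.22  0.05  1.81  0.    1.28 -0.95]
```

View pics/c11.png

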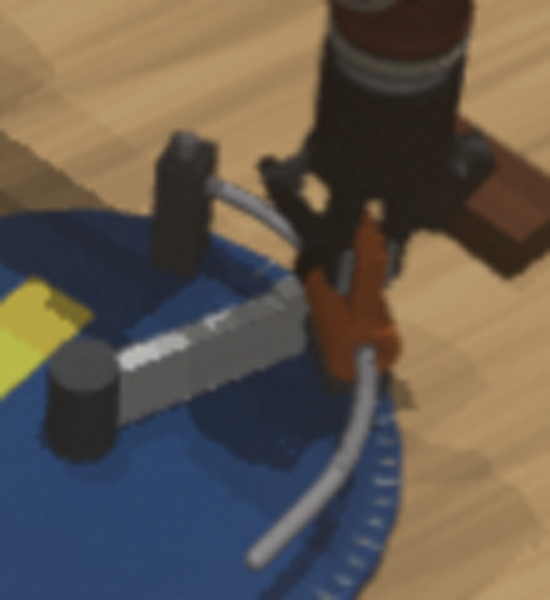

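The stop, with its bore face at (370,340) in the crop, is close to the collar and no contact is felt yet. I'll creep forward.

```bash
python3 -m crank '[{"gripper":255,"linear":[0,0,-1],"turn":[-0.4,0,0]},{"gripper":255,"linear":[0,-0.1,-2],"turn":[-0.7,0,0]}]'; python3 -m crank '[{"gripper":255,"linear":[0,0,-1],"turn":[-0.4,0,0]},{"gripper":255,"linear":[0,-0.1,-2],"turn":[-0.7,0,0]}]' ; python3 -m crank '[{"gripper":255,"linear":[0,0,-1],"turn":[-0.4,0,0]},{"gripper":255,"linear":[0,0,-1],"turn":[-0.4,0,0]}]'
```

```text
time: 12.22
tcp_pos: [544.7, 200.7, 140.1]
orientation: [0.136, 0.694, -0.135, 0.694]
contact_force: [0.8, 0.0, -3.7]
width: 17.3
time: 12.48
tcp_pos: [543.6, 201.4, 140.4]
orientation: [0.132, 0.694, -0.13, 0.695]
contact_force: [4.2, 0.7, -5.5]
width: 17.4
time: 12.72
tcp_pos: [543.3, 201.7, 140.6]
orientation: [0.129, 0.694, -0.128, 0.697]
contact_force: [5.0, -1.2, -6.2]
width: 17.2
```

```bash
python3 -m crank '[{"gripper":255,"linear":[0,0,-1],"turn":[-0.4,0,0]},{"gripper":255,"linear":[0,0,-1],"turn":[-0.4,0,0]}]'
python3 - <<'E'
from h import *
st(); plan([144,146,148,150,152,154,156])
E
```

```text
time: 12.98
tcp_pos: [543.1, 201.9, 140.7]
orientation: [0.127, 0.694, -0.125, 0.698]
contact_force: [4.9, -0.4, -6.7]
width: 17.1
t 12.97 tcp [543.1 201.9 140.7] xdir [ 0.006  0.001 -1.   ] yhead 69.5 F [ 4.9 -0.4 -6.7] w 17.1 j [ 0.23  0.04  1.82 -0.    1.27 -0.99]
144 [544.3 201.2 140. ] 158.2 lin [ 0.7 -0.2  1.4] turn [ 1.3  0.3 -0.2]
146 [542.4 201.9 140. ] 158.9 lin [ 0.7 -0.2 -0.6] turn [ 0.6  0.3 -0.2]
148 [540.6 202.6 140. ] 159.6 lin [ 0.7 -0.2 -2.6] turn [-0.1  0.3 -0.2]
150 [538.7 203.3 140. ] 160.3 lin [ 0.7 -0.2 -4.6] turn [-0.8  0.3 -0.2]
152 [536.9 204.  140. ] 161.0 lin [ 0.7 -0.2 -6.5] turn [-1.6  0.3 -0.2]
154 [535.  204.6 140. ] 161.7 lin [ 0.7 -0.3 -8.5] turn [-2.3  0.3 -0.2]
156 [533.1 205.2 140. ] 162.5 lin [  0.7  -0.4 -10.5] turn [-3.   0.3 -0.2]
```

Run:
```python
from h import *
for n in("scene","top"): cv2.imwrite(f"pics/{n}7.png",snapshot(n)[:,:,::-1])
im=cv2.imread("pics/scene7.png")
# predicted touching: collar bearing 1.478
v=cv2.resize(im[140:220,370:420],None,fx=10,fy=10,interpolation=2); cv2.imwrite("pics/c12.png",np.hstack([v[:600],cv2.resize(im[140:200,330:360],None,fx=10,fy=10)[:,:0]]))
crop(0,"pics/top7.png",225,150,80,90,6,"pics/c13.png")
```

```text
(no output)
```

View pics/c12.png

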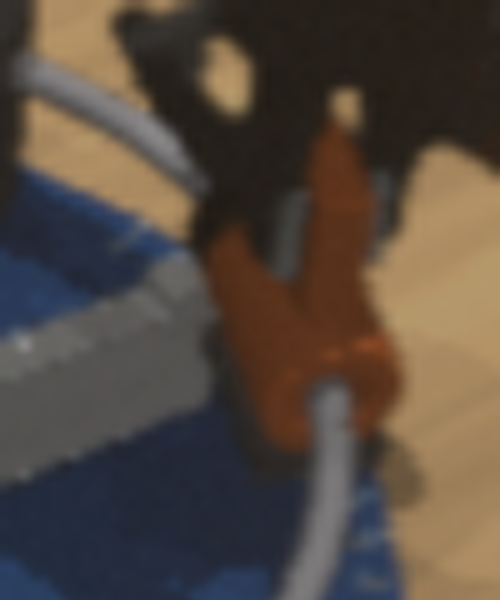

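View pics/c13.png

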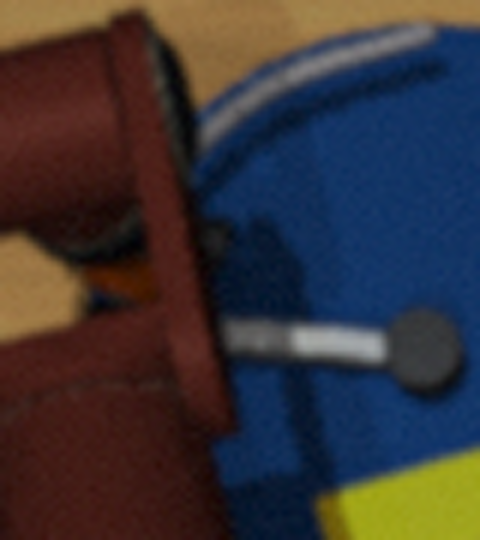

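The bore end meets the black collar at (215,220) in the crop, agreeing with the 5 N reaction. I'll lower it a little, open, and retreat upward.

```bash
python3 -m crank '[{"gripper":255,"linear":[1.5,0,0],"turn":[0,0,0]},{"gripper":255,"linear":[3,0,0],"turn":[0,0,0]},{"gripper":255,"linear":[3.5,0,0],"turn":[0,0,0]}]'; python3 -m crank '[{"gripper":200,"linear":[0,0,0],"turn":[0,0,0]},{"gripper":150,"linear":[0,0,0],"turn":[0,0,0]},{"gripper":100,"linear":[0,0,0],"turn":[0,0,0]},{"gripper":60,"linear":[0,0,0],"turn":[0,0,0]},{"gripper":60,"linear":[0,0,0],"turn":[0,0,0]},{"gripper":60,"linear":[0,0,0],"turn":[0,0,0]}]'
python3 - <<'E'
from h import *
st()
cv2.imwrite("pics/scene8.png",snapshot("scene")[:,:,::-1])
crop(0,"pics/scene8.png",350,130,80,80,7,"pics/c14.png")
E
```

```text
time: 13.45
tcp_pos: [543.4, 201.9, 137.7]
orientation: [0.127, 0.694, -0.125, 0.698]
contact_force: [3.7, -0.7, -1.0]
width: 17.3
time: 14.2
tcp_pos: [543.4, 201.9, 137.6]
orientation: [0.127, 0.694, -0.125, 0.698]
contact_force: [-0.3, -0.8, -0.3]
width: 65.2
t 14.2 tcp [543.4 201.9 137.6] xdir [ 0.007  0.001 -1.   ] yhead 69.5 F [-0.3 -0.8 -0.3] w 65.2 j [ 0.23  0.04  1.82 -0.    1.27 -0.99]
```

View pics/c14.png

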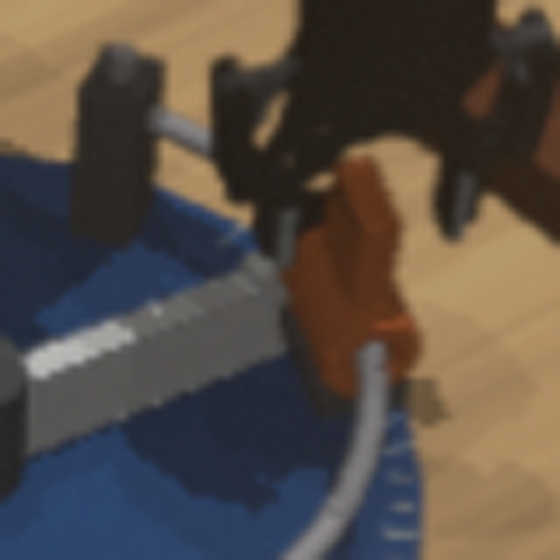

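The stop is released and hanging on the rod, with the fin at (365,205) in the crop and the fingers clear on both sides. Next I'll go straight up and then away for a check.

```bash
python3 -m crank '[{"gripper":60,"linear":[-20,0,0],"turn":[0,0,0]},{"gripper":60,"linear":[-50,0,0],"turn":[0,0,0]},{"gripper":60,"linear":[-90,0,0],"turn":[0,0,0]},{"gripper":60,"linear":[-130,0,0],"turn":[0,0,0]},{"gripper":60,"linear":[-150,-40,0],"turn":[0,0,0]},{"gripper":60,"linear":[-150,-90,0],"turn":[0,0,0]},{"gripper":60,"linear":[-150,-150,0],"turn":[0,0,0]},{"gripper":60,"linear":[-150,-200,0],"turn":[0,0,0]}]'; python3 -m crank '[{"gripper":60,"linear":[0,-60,60],"turn":[0,0,0]},{"gripper":60,"linear":[0,-120,120],"turn":[0,0,0]},{"gripper":60,"linear":[0,-160,180],"turn":[0,0,0]},{"gripper":60,"linear":[0,-160,240],"turn":[0,0,0]},{"gripper":60,"linear":[0,-160,300],"turn":[0,0,0]},{"gripper":60,"linear":[0,-160,330],"turn":[0,0,0]}]'
python3 - <<'E'
from h import *
st()
for n in("scene","top"): cv2.imwrite(f"pics/{n}9.png",snapshot(n)[:,:,::-1])
crop(0,"pics/scene9.png",340,120,90,90,6,"pics/c15.png")
crop(0,"pics/top9.png",225,140,90,100,6,"pics/c16.png")
E
```

```text
time: 15.25
tcp_pos: [471.6, 12.9, 288.9]
orientation: [0.127, 0.693, -0.125, 0.699]
contact_force: [0.0, 0.3, -0.4]
width: 65.2
time: 16.0
tcp_pos: [717.5, -250.3, 293.1]
orientation: [0.127, 0.692, -0.126, 0.7]
contact_force: [0.8, -1.0, 0.7]
width: 64.9
t 16.0 tcp [ 717.5 -250.3  293.1] xdir [ 0.011 -0.    -1.   ] yhead 69.4 F [ 0.8 -1.   0.7] w 64.9 j [-0.44  0.34  1.22  0.    1.57 -1.65]
```

View pics/c15.png

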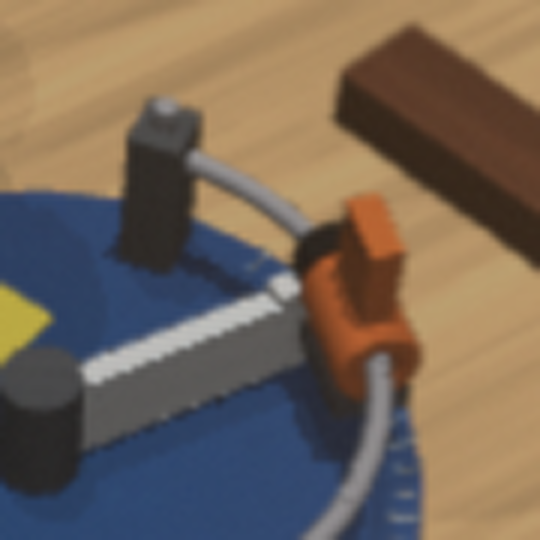

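View pics/c16.png

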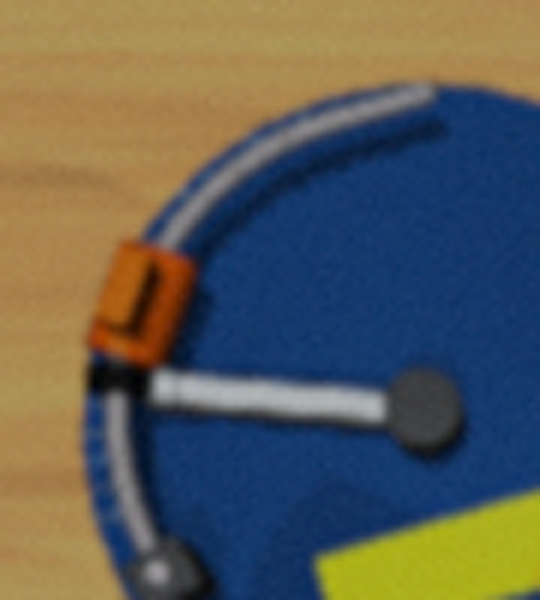

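Both views show the stop fin up on the rod, its end against the collar: (140,300) against (118,378) in the top crop. One numeric check before I hand it in.

Run:
```python
from h import *
for k in("top0","top9"):
    im=cv2.imread(f"pics/{k}.png"); m=(im.min(2)>120); mm=np.zeros_like(m); mm[195:215,250:292]=m[195:215,250:292]; ys,xs=np.where(mm); print(k,"bar centroid",xs.mean().round(2),ys.mean().round(2),len(xs))
top=(225+131/6-.4,140+294/6-.4); sc=(340+376/6-.4,120+228/6-.4)
z=80+70
F,e=tri(sc,top); print("fin top centre tri",F,e,plane("top",top,z),plane("scene",sc,z))
fb=1.478; c=np.array([485.6,54.1]); fx=np.array([np.cos(fb),np.sin(fb)]); fy=np.array([-fx[1],fx[0]])
face=c+160*fx-8*fy
for p in(F[:2],plane("top",top,z)[:2],plane("scene",sc,z)[:2]): print("in fence_face frame x,y",(p-face)@fx,(p-face)@fy)
```

```text
top0 bar centroid 269.53 205.72 150
top9 bar centroid 269.23 205.71 160
fin top centre tri [538.96203946 201.52023228 143.13114416] 4.241082561450211 [536.6848081  198.74248088 150.        ] [544.58596653 198.80125035 150.        ]
in fence_face frame x,y -8.269344326603258 -31.472018815142107
in fence_face frame x,y -11.246160026928527 -29.461980567782525
in fence_face frame x,y -10.455496766443853 -37.32369856984918
```

Run:
```python
from station import *
print(finish_job())
```

```text
the job is handed in; nothing more can be done
None
```

I gripped the larger orange stop by its fin, threaded it over the rod's free end and slid it round the bend until it touched the collar. The reaction there was about 5 N. I then lowered it about 3 mm, let go and backed the arm off. I handed the job in at about 16 s of the 54 s; `finish_job` gives no verdict.

**Last checks that passed:**
- Both views show the stop hanging fin up with its end against the collar.
- The aluminium fence bar is within 0.3 px (about 1 mm) of where it was in the first top picture.
- I never saw more than about 7 N at the wrist. I only read it at the end of each move, not continuously.
- The arm kept clear of the glue bottle, mug and offcut. I did not measure their positions again at the end.

**A check that disagreed:** the two cameras place the fin's top about 4 mm apart when combined, and at about 143 mm high instead of the expected 150 mm. The points I picked there were rough.

| Stop position relative to the collar face | Measured | Allowed |
|---|---|---|
| Before the face | 29–37 mm | 25–42 mm |
| Inside the face | 8–11 mm | 18 mm inside to 8 mm outside |

Even with that disagreement, the measured values stay inside the limits. I did not measure the bore's final height or tilt, and judged those only by eye.

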